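# Slide a pot carrier off the stirring magnet, then lift it level

## Task

The pot carrier stands on the red ring of the two-place magnetic stirrer, over the drive magnet. Slide it along the plate without lifting it until it is centred on the blue ring, let it come to rest there, and only then raise it straight up over the blue ring by its T handle, about 10 cm clear of the plate, with both pots still standing in it. Finish while still holding it there in the gripper, level and steady, and leave everything else on the bench alone.

Things in the scene. Friction and masses are not known exactly. Their poses are not given: they have to be found in the camera images.
- stirrer: Grey two-place magnetic stirrer with a white flat top plate, fixed, 150 x 290 x 40 mm (x, y, z). Origin at the centre of its underside on the bench, z up; the plate is 40 mm above it. The controls face -x. The ring centres lie on its long axis at y = +65 and -65 mm; which ring is at which end varies.
- red_ring: Flat red printed ring, 124 mm outside diameter, with a centre dot, on the stirrer's top plate: the stirring place over the drive magnet, where the carrier starts. Origin at its centre, on the plate. It is only a mark and cannot be felt.
- blue_ring: Flat blue printed ring of the same size and with a centre dot: the parking place, 130 mm from the red one on the same flat plate. Origin at its centre, on the plate. It is only a mark and cannot be felt.
- carrier: Loose round grey pot carrier with three pockets, 108 mm diameter, wall 24 mm high, floor 5 mm thick; with its two pots 0.3 to 0.5 kg. Origin at the centre of the underside, z up. The pocket towards -x is empty, so the centre of mass lies about 5 mm to +x of the middle. It is not held by the magnet; sliding takes about 2 to 5 N. A middle post carries the handle.
- handle (a point): Middle of the carrier's orange T handle, on its axis 95 mm above its underside: a flat-sided bar 56 mm long along the carrier's x, 14 mm thick along its y, 18 mm high. Grip it here across its thickness, firmly (about 60 N). Axes as the carrier's. At the start the bar is turned up to 0.8 rad either way from the stirrer's x axis.
- red_pot: White specimen pot with a red screw lid (fixed on), 39 mm diameter, 49 mm high, standing loose in a pocket of the carrier, its top 54 mm above the carrier's underside. Origin at the centre of its underside.
- blue_pot: The same pot with a blue lid, in another pocket of the carrier. Origin at the centre of its underside.
- jar: Bystander: clear jar of cotton swabs, 80 mm diameter, 91 mm high, loose on the bench to the left of the frame apparatus. Origin at the centre of its underside.
- bench_timer: Bystander: white bench timer lying flat behind the stirrer, 66 x 66 x 18 mm, loose. Origin at the centre of its underside.
- white_pot: Bystander: specimen pot with a white lid, 39 mm diameter, 49 mm high, loose on the bench left of the robot. Origin at the centre of its underside.

How it is judged:
By the outcome, as a careful person would: the job done as asked, in the order asked, and still so for the second after the job is handed in, while the arm keeps its last pose, push and grip.
It also fails if it takes over 32 s, if anything falls off the work surface, if the arm or the gripper's body presses on something with over 40 N, if the wrist force passes 120 N, or if a joint passes its speed limit or range.

## Robot

A 7-joint arm with a two-finger parallel gripper is mounted at the origin on a cart in front of the work surface, level with it; the furniture and walls round the work are solid. World frame = base frame: x ahead of the robot, y to its left, z up, the work surface at z = 0. Lengths are in m, angles in rad, forces in N, time in s.
With the tool pointing down it reaches from about 0.425 to 0.95 m from the base axis. Payload 4.7 kg.
Tool frame: the origin (TCP) lies between the finger pads; the fingertips stand 17 mm ahead of it and the grasp point (between the pads) lies 2 mm behind it (env.tcp_to_tips is the distance from the TCP to the fingertips, in m); z points along the fingers, y is the line along which they close (so a half turn about z gives the same grasp; the last joint's range is limited). The gripper opens to 85 mm and grips with 20 to 120 N. Pads are 22 mm wide; open, the fingers measure 114 mm over their backs; the gripper's body (76 mm by 85 mm) begins 54 mm behind the grasp point. The pads swing forward as they close: fully open they stand 13 mm farther back than shut.
Start: joints at [-1.332, 0.469, -0.049, 1.532, 0.024, 1.141, -0.082], TCP at [0.179, 0.651, 0.248] pointing down, gripper open.
Joint ranges: [-2.59, 2.59], [-0.33, 1.99], [-1.39, 1.29], [0.1, 2.45], [-1.04, 4.18], [0.21, 1.99], [-2.66, 2.66]. Speed limits (rad/s): [2.57, 2.57, 3.14, 3.14, 3.14, 3.14, 3.14].

## Interface

Orientations are given as a rotation vector (axis times angle).
In Python, from station import env gives the robot as it stands.
- The arm moves only by the tool step_hand, called after "Request:" by a JSON object that holds its "fn" and its "kwargs", one argument or row to a line. Schema: {"type":"object","properties":{"segments":{"type":"string"},"only":{"type":"string"},"quiet":{"type":"boolean"},"lines":{"type":"string"}},"required":["segments"],"additionalProperties":false}. segments is a string of 1 to 8 rows, parted by a bar, with the numbers parted by commas; each row has 5 numbers: dx, dy, dz in a scale on which 1.0 is 0.2 m, then a turn about the tool's z in fractions of the full range, 1 being pi rad, then the opening from 0.0 (shut) to 1.0 (fully open); each row shifts and turns the commanded pose from where the row before left it, along the tool's axes as they then stand; what a row does not reach is not made up. A row lasts 1/10 s, in which the tool goes at most 0.05 m and 0.15 rad, less where a joint would pass 70% of its speed; a pose out of reach is approached as far as the arm can. The fingers move at their own pace and stop on an object; the grip force is fixed at half the most. Time passes only in rows, so rows that do not move let the fingers close. The tool returns the time, the measured TCP pose, the force, the opening and the grip force at its end. only (a regular expression) keeps the lines of the reply that match it, lines (a string "A,B") keeps lines A to B, and quiet returns only ok. Shift and turn numbers lie between -1 and 1, and a call with a number outside is refused. Input that does not fit is refused with a message, and nothing moves.
- env.observe(): the state, without advancing time (a new reading comes with each control period).
- env.camera(name): name is "side" or "top" or "wrist"; returns the picture (480x640x3 uint8, blue, green, red); there is no depth.
- env.calibration(name): a dict with "fx", "fy", "cx", "cy" (pixels), "world_from_camera" (4x4, takes a point from camera to world coordinates). Camera axes: x right, y down, z forward; pixel columns grow to the right and rows downward; lengths in m; the calibration is good to about 2 mm. A picture is of the moment at which its call begins: read the wrist's pose just before it. calibration takes no time and is no camera call; for the wrist camera it gives the pose at the moment of the call.
- env.hand_in(): hands the job in; it is judged then, once.
The state is a dict: "time": time; "q": joint angles; "dq": joint speeds; "effort": joint torques, N m; "tool_pos": TCP position; "ee_rot": TCP orientation; "wrist_force": force on the tool from outside, world axes, zero at the start; "moment": the same for the moment, N m; "gripper_width": opening from 0.0 (shut) to 1.0 (fully open); "grasp_force": force on a finger pad.
Only numpy, scipy, OpenCV 4.12 (cv2) and the standard library are available. Lean on these libraries where they do the work, as an engineer would, in place of code of your own. Each camera call takes 0.05 s, during which the arm holds its last target. There are 200 camera calls.

## Working session

There is one attempt and no reset: what is moved stays moved. The work goes in short steps, Python scripts to look and compute and a tool call to move; the robot and the scene stay as the last step left them, time stands still between calls to the robot, and variables do not carry over. Pictures are saved under pics/ and viewed, at most 10 in all, crops included, and the job is handed in when it is done.

```bash
ls; mkdir -p pics; python3 - <<'E'
from station import env
import cv2,numpy as np
o=env.observe();print(o['time'],o['tool_pos'],o['ee_rot'],o['wrist_force'])
for n in['side','top']:
    im=env.camera(n);cv2.imwrite(f'pics/{n}0.png',im);c=env.calibration(n);print(n,c['fx'],c['fy'],c['cx'],c['cy'],np.round(c['world_from_camera'],4).tolist())
E
```

```text
pics
station.py
0.0 [0.17845078 0.65040454 0.24725491] [-4.19325727e-01 -3.11328281e+00  3.08695556e-03] [-0.1106066  -0.43197914  0.10686899]
side 525.3466416006662 525.3466416006662 316.883213384077 240.34018579778237 [[-0.7817, -0.5318, 0.3257, 0.0186], [-0.6235, 0.6589, -0.4208, 0.6484], [0.0092, -0.532, -0.8467, 1.44], [0.0, 0.0, 0.0, 1.0]]
top 441.17577497788875 441.17577497788875 317.14471152901666 244.8426120247644 [[0.086, -0.968, 0.2358, 0.3033], [-0.9963, -0.0828, 0.0236, -0.023], [-0.0034, -0.237, -0.9715, 1.1276], [0.0, 0.0, 0.0, 1.0]]
```

View pics/side0.png

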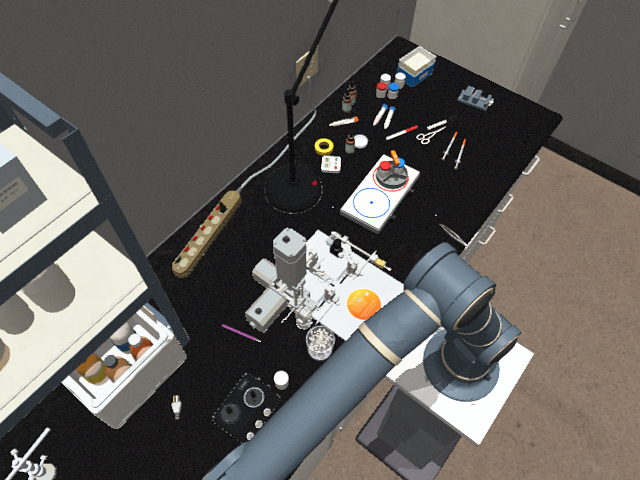

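View pics/top0.png

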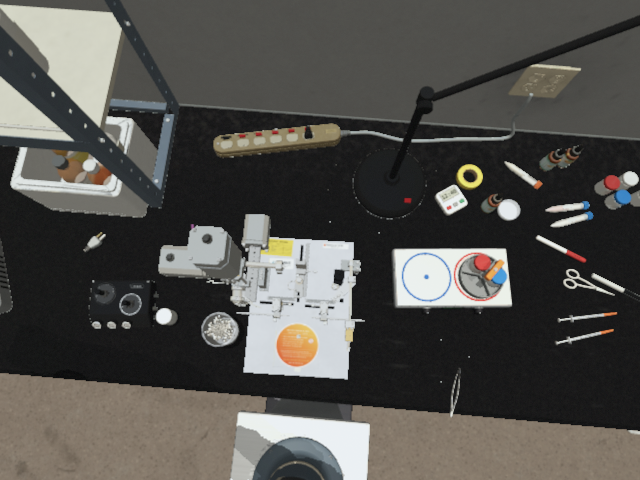

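The side view shows the blue ring dot near (371,203) and the orange handle near (396,158). In the top view the blue dot is near (426,277), the red ring near (482,277) and the orange bar near (495,271). I'll triangulate these from the two views.

```bash
cat >h.py <<'E'
import numpy as np,cv2
from scipy.optimize import least_squares
def ray(c,u,v):
    T=np.array(c['world_from_camera']);d=T[:3,:3]@[(u-c['cx'])/c['fx'],(v-c['cy'])/c['fy'],1];return T[:3,3],d/np.linalg.norm(d)
def onz(c,uv,z):
    o,d=ray(c,*uv);return o+d*(z-o[2])/d[2]
def tri(*cuv):
    A=np.zeros((3,3));b=np.zeros(3)
    for c,uv in cuv:
        o,d=ray(c,*uv);P=np.eye(3)-np.outer(d,d);A+=P;b+=P@o
    x=np.linalg.solve(A,b);return x,[np.linalg.norm(np.cross(x-ray(c,*uv)[0],ray(c,*uv)[1])) for c,uv in cuv]
def mask(im,lo,hi,box):
    m=cv2.inRange(cv2.cvtColor(im,cv2.COLOR_BGR2HSV),np.array(lo),np.array(hi));k=np.zeros_like(m);x0,y0,x1,y1=box;k[y0:y1,x0:x1]=255;return m&k
def cen(m):
    y,x=np.nonzero(m);return np.array([x.mean(),y.mean()]),len(x)
E
python3 - <<'E'
from station import env
from h import *
C={n:env.calibration(n) for n in['side','top']};I={n:cv2.imread(f'pics/{n}0.png') for n in C}
def both(lo,hi,bs,bt):
    r=[]
    for n,b in(('side',bs),('top',bt)):
        m=mask(I[n],lo,hi,b);p,k=cen(m);r.append((C[n],p));print(n,p.round(1),k)
        y,x=np.nonzero(m)
    x,e=tri(*r);print(x.round(4),np.round(e,4));return r
print('dot');r=both([95,90,50],[130,255,255],(366,198,377,208),(421,272,432,282))
print('blue ring fit')
for n,b in(('side',(345,180,396,222)),('top',(396,248,454,305))):
    y,x=np.nonzero(mask(I[n],[95,80,50],[130,255,255],b));print(cv2.fitEllipse(cv2.convexHull(np.c_[x,y].astype(np.float32))))
print('handle');both([10,150,120],[19,255,255],(385,145,412,172),(480,255,515,290))
for n,(x,y,w,h,s) in dict(side=(340,140,90,100,4),top=(385,240,135,75,4)).items():
    cv2.imwrite(f'pics/{n}_c.png',cv2.resize(I[n][y:y+h,x:x+w],None,fx=s,fy=s,interpolation=cv2.INTER_NEAREST))
a=cv2.imread('pics/side_c.png');b=cv2.imread('pics/top_c.png');z=np.zeros((400,800,3),np.uint8)
b=cv2.resize(b,(430,239));z[:400,:360]=a;z[:239,365:795]=b;cv2.imwrite('pics/crop.png',z)
E
```

```text
dot
side [371.  202.3] 7
top [426.1 276.4] 11
[ 0.5093 -0.2731  0.0438] [0.0001 0.0001]
blue ring fit
((371.0535583496094, 202.49761962890625), (29.75360679626465, 36.87681198120117), 99.13966369628906)
((425.974609375, 276.7545471191406), (46.87303161621094, 49.76749038696289), 127.13615417480469)
handle
side [394.6 157.3] 58
top [493.3 269.9] 114
[ 0.5173 -0.399   0.1485] [0.0003 0.0003]
```

View pics/crop.png

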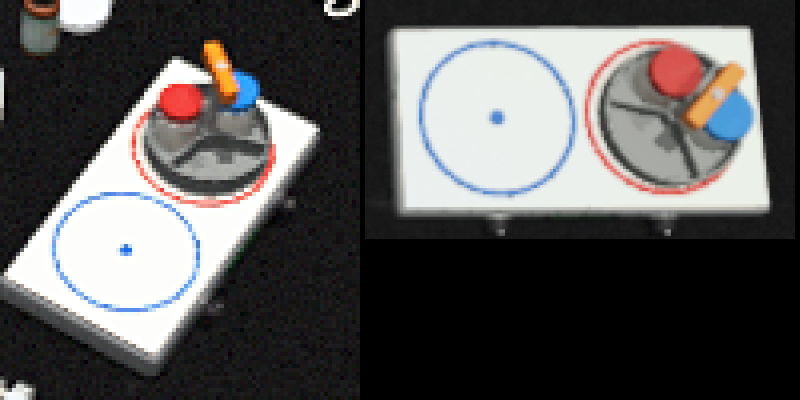

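The crops show the carrier inside the red ring at the right-hand end of the plate, with the blue ring clear. The bar sits at about 45° across the plate, and the pots are on its far-right side.

```bash
python3 - <<'E'
from station import env
from h import *
from scipy.spatial.transform import Rotation as R
C={n:env.calibration(n) for n in['side','top']};I=cv2.imread('pics/top0.png')
m=mask(I,[10,150,120],[19,255,255],(480,255,515,290))
y,x=np.nonzero(m);P=np.array([onz(C['top'],(a,b),.144)[:2] for a,b in zip(x,y)])
rc=cv2.minAreaRect((P*1000).astype(np.float32));print('bar',rc)
u,s,v=np.linalg.svd(P-P.mean(0));print('pca',P.mean(0),v[0],np.arctan2(*v[0][::-1]))
# plate
g=cv2.inRange(I,(215,215,215),(255,255,255));k=np.zeros_like(g);k[244:315,388:516]=255
y,x=np.nonzero(g&k);P=np.array([onz(C['top'],(a,b),.041)[:2] for a,b in zip(x,y)])*1000
print('plate',cv2.minAreaRect(P.astype(np.float32)))
print('cyl',tri((C['side'],(289,236)),(C['top'],(208,238))))
print('lampjoint',tri((C['side'],(291,98)),(C['top'],(425,100))))
T=R.from_rotvec(env.observe()['ee_rot']).as_matrix();print(T.round(3))
E
```

```text
bar ((518.7744140625, -401.94573974609375), (13.64604377746582, 54.47182083129883), 52.54865646362305)
pca [ 0.51805303 -0.40082779] [-0.78836806  0.61520387] 2.478948121381029
plate ((515.8839721679688, -337.425537109375), (138.54916381835938, 278.2642822265625), 4.913501262664795)
cyl (array([0.46890458, 0.17417525, 0.42293598]), [np.float64(0.0017212405261869466), np.float64(0.0017212405261871448)])
lampjoint (array([ 0.75554276, -0.17502781,  0.42223119]), [np.float64(0.0007851001092870195), np.float64(0.0007851001092870798)])
[[-0.964  0.265 -0.   ]
 [ 0.265  0.964 -0.002]
 [-0.    -0.002 -1.   ]]
```

Careful with the scale: shifts go in shares of 0.2 m and turns go in shares of pi rad. That gives: -0.048 m / 0.2 = -0.24, 0.064 rad / 3.1416 = 0.0204.

Request:
{"fn": "step_hand", "kwargs": {
  "segments": "0,0,-0.24,0.0204,1 | 0,0,-0.24,0.0204,1 | 0,0,-0.24,0.0204,1 | 0,0,-0.24,0.0204,1 | 0,0,-0.24,0.0204,1 | 0,0,-0.24,0.0204,1"
}}

```text
time: 0.7
tool_pos: [0.1784, 0.6504, 0.5381]
ee_rot: [1.01, 2.975, -0.001]
wrist_force: [0.1, 0.2, 0.6]
gripper_width: 1.004
grasp_force: 0.0
```

```bash
python3 - <<'E'
from station import env
from h import *
from scipy.spatial.transform import Rotation as R
C={n:env.calibration(n) for n in['side','top']}
T=R.from_rotvec(env.observe()['ee_rot']).as_matrix();p=np.array(env.observe()['tool_pos'])
print(T.round(3),p,np.round(env.observe()['q'],2))
for a in([.5,.15],[.515,-.39]):
    t=np.array([*a,p[2]]);print((T.T@(t-p)).round(3));p=t
print('post',onz(C['top'],(155,200),0))
# lamp arm direction: intersect image-line planes
n=[]
for k,a,b in(('side',(291,98),(335,0)),('top',(425,100),(640,20))):
    n.append(np.cross(ray(C[k],*a)[1],ray(C[k],*b)[1]))
print('lamp dir',np.cross(*n)/np.linalg.norm(np.cross(*n)))
E
```

```text
[[-0.793  0.609 -0.   ]
 [ 0.609  0.793 -0.   ]
 [-0.    -0.    -1.   ]] [0.17844809 0.65040037 0.53805002] [-1.39  0.39  0.05  1.01 -0.02  1.74 -0.44]
[-0.56  -0.201  0.   ]
[-0.341 -0.419  0.   ]
post [0.663951   0.45154091 0.        ]
lamp dir [ 0.13270739 -0.82916577  0.54302199]
```

To row units: -0.046 m / 0.2 = -0.23, -0.017 m / 0.2 = -0.085.

Request:
{"fn": "step_hand", "kwargs": {
  "segments": "-0.23,-0.085,0,0,1 | -0.23,-0.085,0,0,1 | -0.23,-0.085,0,0,1 | -0.23,-0.085,0,0,1 | -0.23,-0.085,0,0,1 | -0.23,-0.085,0,0,1"
}}

```text
time: 1.3
tool_pos: [0.3368, 0.4003, 0.536]
ee_rot: [-1.006, -2.976, 0.001]
wrist_force: [1.6, -0.2, -0.4]
gripper_width: 1.001
grasp_force: 0.0
```

Request:
{"fn": "step_hand", "kwargs": {
  "segments": "-0.23,-0.085,0,0,1 | -0.23,-0.085,0,0,1 | -0.23,-0.085,0,0,1 | -0.23,-0.085,0,0,1 | -0.23,-0.085,0,0,1 | -0.23,-0.085,0,0,1"
}}

```text
time: 1.9
tool_pos: [0.4941, 0.152, 0.5361]
ee_rot: [-1.005, -2.976, -0.0]
wrist_force: [0.8, 0.4, 0.1]
gripper_width: 1.001
grasp_force: 0.0
```

To row units: -0.035 m / 0.2 = -0.175, -0.0285 m / 0.2 = -0.1425.

Request:
{"fn": "step_hand", "kwargs": {
  "segments": "-0.1425,-0.175,0,0,1 | -0.1425,-0.175,0,0,1 | -0.1425,-0.175,0,0,1 | -0.1425,-0.175,0,0,1 | -0.1425,-0.175,0,0,1 | -0.1425,-0.175,0,0,1 | -0.1425,-0.175,0.05,0,1 | -0.1425,-0.175,0.1,0,1"
}}

```text
time: 2.7
tool_pos: [0.5052, -0.209, 0.507]
ee_rot: [1.004, 2.974, 0.001]
wrist_force: [1.2, 0.5, -0.1]
gripper_width: 0.996
grasp_force: 0.0
```

Request:
{"fn": "step_hand", "kwargs": {
  "segments": "-0.1425,-0.175,0.1,0,1 | -0.1425,-0.175,0.1,0,1 | -0.1425,-0.175,0.1,0,1 | -0.1425,-0.175,0.1,0,1 | 0,0,0.225,0,1 | 0,0,0.2,0,1 | 0,0,0.1,0,1 | 0,0,0,0,1"
}}

```text
time: 3.5
tool_pos: [0.5096, -0.3858, 0.3172]
ee_rot: [-1.004, -2.969, -0.003]
wrist_force: [-0.3, -0.3, 0.2]
gripper_width: 0.997
grasp_force: 0.0
```

```bash
python3 - <<'E'
from station import env
import cv2,numpy as np
print(np.round(env.observe()['q'],2))
c=env.calibration('wrist');im=env.camera('wrist');cv2.imwrite('pics/w1.png',im)
import pickle;pickle.dump(c,open('w1.pkl','wb'));print(c['fx'],np.round(c['world_from_camera'],3).tolist())
E
```

```text
[ 0.04  0.44  0.78  1.56 -0.32  1.28  1.79]
431.17086622157467 [[0.607, 0.757, 0.242, 0.447], [0.795, -0.578, -0.185, -0.337], [-0.0, 0.304, -0.953, 0.444], [0.0, 0.0, 0.0, 1.0]]
```

View pics/w1.png

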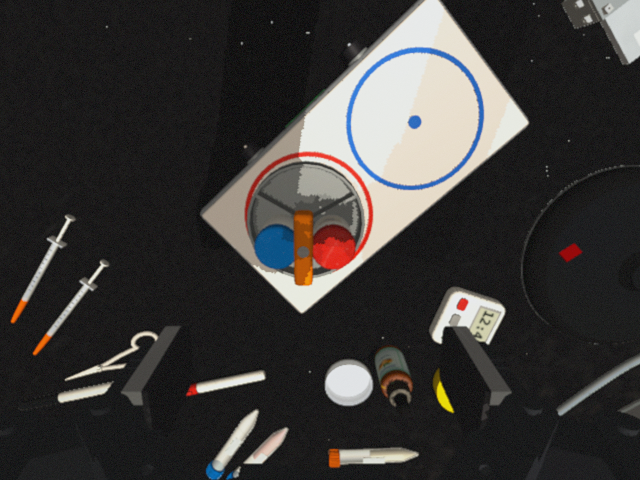

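The wrist view shows the orange bar vertical at about (304,247), with a grey centre dot at (303,252), so it lines up with the tool. The blue ring dot is at (414,122) and both pots are visible.

```bash
cat >m.py <<'E'
from station import env
from h import *
import pickle
from scipy.spatial.transform import Rotation as R
C={n:env.calibration(n) for n in['side','top']};w=pickle.load(open('w1.pkl','rb'));I=cv2.imread('pics/w1.png')
def ell(m,z,c):
    y,x=np.nonzero(m);P=np.array([onz(c,(a,b),z)[:2]*1000 for a,b in zip(x,y)],np.float32)
    return P
y,x=np.nonzero(mask(I,[95,120,50],[130,255,255],(340,40,490,195)))
def circ(P):
    f=lambda q:np.hypot(P[:,0]-q[0],P[:,1]-q[1])-q[2]
    return least_squares(f,[*P.mean(0),60],loss='soft_l1').x
P=ell(mask(I,[95,120,50],[130,255,255],(340,40,490,195)),.041,w);r=np.hypot(*(P-P.mean(0)).T);print('blue',circ(P[r>30]),'dot',P[r<15].mean(0))
m=mask(I,[0,150,80],[6,255,255],(235,145,380,270));m[215:,:][:,310:360]=0
P=ell(m,.041,w);print('red',circ(P))
d=cen(mask(I,[95,120,50],[130,255,255],(400,108,428,136)))[0]
print('bluedot 3 views',tri((w,d),(C['side'],(371.,202.4)),(C['top'],(426.,276.6))))
m=mask(I,[8,150,60],[19,255,255],(280,195,330,295));y,x=np.nonzero(m);print('bar px',x.min(),x.max(),y.min(),y.max())
rc=cv2.minAreaRect(np.c_[x,y].astype(np.float32));print(rc)
print('bar mid on z.144',onz(w,(303.5,252),.144),onz(w,rc[0],.144),onz(w,(303.5,285),.144),onz(w,(303.5,212),.144))
print('tri',tri((w,(303.5,250)),(C['side'],(394.6,157.3)),(C['top'],(493.3,269.9))))
g=ell(mask(I,[0,0,0],[0,0,0],(0,0,1,1)),.04,w) if 0 else None
E
python3 m.py
```

```text
blue [ 510.21957719 -274.75467234   59.48256119] dot [ 510.18634 -274.67493]
red [ 521.9440639  -404.23116129   59.64516411]
bluedot 3 views (array([ 0.50983192, -0.274292  ,  0.04076311]), [np.float64(0.0005171272301213538), np.float64(0.0004284107232742823), np.float64(0.0009028591263382828)])
bar px 294 313 210 284
((303.5, 247.0), (74.0, 19.0), 90.0)
bar mid on z.144 [ 0.52151082 -0.40612017  0.144     ] [ 0.5184679  -0.40375308  0.144     ] [ 0.54217724 -0.42219661  0.144     ] [ 0.49778408 -0.3876631   0.144     ]
tri (array([ 0.52009916, -0.40430182,  0.14074836]), [np.float64(0.0017968337793662049), np.float64(0.0006710432753986355), np.float64(0.0024120467141166765)])
```

To row units: 0.04 m / 0.2 = 0.2, 0.03 m / 0.2 = 0.15.

Request:
{"fn": "step_hand", "kwargs": {
  "segments": "-0.05,-0.0225,0.15,0,1 | -0.05,-0.0225,0.2,0,1 | 0,0,0.2,0,1 | 0,0,0.075,0,1 | 0,0,0,0,1 | 0,0,0,0,1"
}}

```text
time: 4.15
tool_pos: [0.5223, -0.4077, 0.1987]
ee_rot: [1.004, 2.973, -0.002]
wrist_force: [0.2, -0.4, 1.1]
gripper_width: 0.999
grasp_force: 0.0
```

```bash
python3 - <<'E'
from station import env
from h import *
from scipy.spatial.transform import Rotation as R
o=env.observe();T=R.from_rotvec(o['ee_rot']).as_matrix();p=np.array(o['tool_pos']);print(T.round(4),T.T@(np.array([.520,-.405,.1335])-p))
c=env.calibration('wrist');I=env.camera('wrist');cv2.imwrite('pics/w2.png',I)
y,x=np.nonzero(mask(I,[8,150,60],[19,255,255],(200,150,450,480)));rc=cv2.minAreaRect(np.c_[x,y].astype(np.float32));print(rc,x.min(),x.max(),y.min(),y.max())
m=(x.min()+x.max())/2
for v in(y.min(),y.max()): print(onz(c,(m,v),.144))
import pickle
w=pickle.load(open('w1.pkl','rb'))
print('far-end tri w1/w2',tri((w,(303.5,210)),(c,(m,y.min()))))
E
```

```text
[[-0.7952  0.6063  0.0029]
 [ 0.6063  0.7952 -0.0023]
 [-0.0037 -0.     -1.    ]] [0.0036833  0.00076602 0.06521501]
((355.6485290527344, 346.6519775390625), (274.24566650390625, 77.29987335205078), 61.14849090576172) 301 449 217 465
[ 0.51106568 -0.36689529  0.144     ]
[ 0.62246446 -0.44453853  0.144     ]
far-end tri w1/w2 (array([ 0.47175   , -0.36208329,  0.28325924]), [np.float64(0.0023054911601333118), np.float64(0.002305491160133271)])
```

View pics/w2.png

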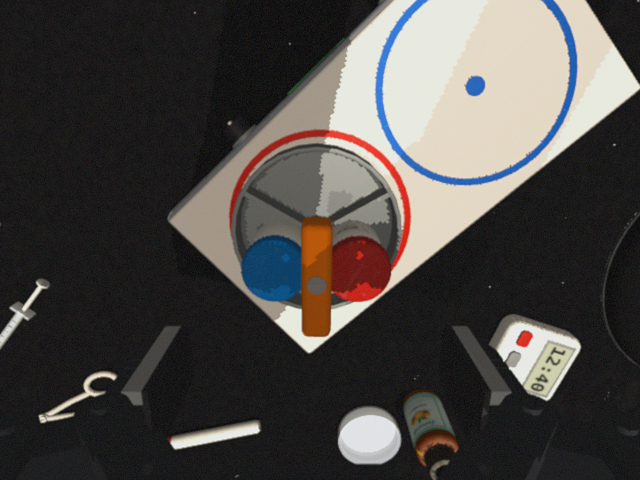

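The bar is centred between the fingers: it spans columns 301 to 331 and rows 217 to 335, with its dot at (316,285), and the pots are clear. I'll check the height, then descend.

To row units: 0.03 m / 0.2 = 0.15, 0.025 m / 0.2 = 0.125.

```bash
python3 - <<'E'
from station import env
from h import *
import pickle
w=pickle.load(open('w1.pkl','rb'));c=env.calibration('wrist')
print('dot',tri((w,(303.2,252)),(c,(316,285.5))),onz(c,(316,285.5),.144))
print('ends',onz(c,(316,217),.144),onz(c,(316,336),.144))
E
```

```text
dot (array([ 0.52061658, -0.40594643,  0.14669463]), [np.float64(0.0002825705597421137), np.float64(0.0002825705597421841)]) [ 0.52147955 -0.40694003  0.144     ]
ends [ 0.49587824 -0.38740041  0.144     ] [ 0.5422228  -0.42277185  0.144     ]
```

Request:
{"fn": "step_hand", "kwargs": {
  "segments": "0.01,0,0.15,0,1 | 0,0,0.125,0,1 | 0,0,0.05,0,1 | 0,0,0,0,1"
}}

```text
time: 4.6
tool_pos: [0.5199, -0.4054, 0.1316]
ee_rot: [1.005, 2.976, 0.0]
wrist_force: [-0.6, -0.1, -0.3]
gripper_width: 0.998
grasp_force: 0.0
```

Request:
{"fn": "step_hand", "kwargs": {
  "segments": "0,0,0,0,0 | 0,0,0,0,0 | 0,0,0,0,0 | 0,0,0,0,0 | 0,0,0,0,0 | 0,0,0,0,0 | 0,0,0,0,0 | 0,0,0,0,0"
}}

```text
time: 5.4
tool_pos: [0.5198, -0.4058, 0.1318]
ee_rot: [1.006, 2.975, -0.0]
wrist_force: [-0.0, -0.4, 4.3]
gripper_width: 0.158
grasp_force: 59.5
```

Request:
{"fn": "step_hand", "kwargs": {
  "segments": "0,0,0,0,0 | 0,0,0,0,0 | 0,0,0,0,0"
}}

```text
time: 5.7
tool_pos: [0.5198, -0.4058, 0.1318]
ee_rot: [1.006, 2.975, -0.0]
wrist_force: [0.1, -0.1, 5.5]
gripper_width: 0.154
grasp_force: 59.6
```

To row units: 0.0067 m / 0.2 = 0.0335, 0.006 m / 0.2 = 0.03.

Request:
{"fn": "step_hand", "kwargs": {
  "segments": "0.01,0.011,0,0,0 | 0.02,0.0225,0,0,0 | 0.03,0.0335,0,0,0 | 0.03,0.0335,0,0,0 | 0.03,0.0335,0,0,0 | 0.02,0.0225,0,0,0 | 0.01,0.011,0,0,0"
}}

```text
time: 6.4
tool_pos: [0.5164, -0.3601, 0.1318]
ee_rot: [1.004, 2.975, -0.001]
wrist_force: [-0.3, -5.3, 4.7]
gripper_width: 0.15
grasp_force: 59.6
```

To row units: 0.011 m / 0.2 = 0.055, 0.01 m / 0.2 = 0.05.

Request:
{"fn": "step_hand", "kwargs": {
  "segments": "0.02,0.0225,0,0,0 | 0.035,0.0385,0,0,0 | 0.05,0.055,0,0,0 | 0.05,0.055,0,0,0 | 0.05,0.055,0,0,0 | 0.04,0.045,0,0,0 | 0.02,0.0225,0,0,0 | 0.01,0.011,0,0,0"
}}

```text
time: 7.2
tool_pos: [0.5096, -0.2781, 0.1318]
ee_rot: [1.004, 2.976, -0.001]
wrist_force: [0.6, -4.0, 5.6]
gripper_width: 0.153
grasp_force: 59.6
```

Request:
{"fn": "step_hand", "kwargs": {
  "segments": "0,0,0,0,0 | 0,0,0,0,0 | 0,0,0,0,0"
}}

```text
time: 7.5
tool_pos: [0.5096, -0.2778, 0.1317]
ee_rot: [1.004, 2.977, 0.002]
wrist_force: [0.1, -2.6, 7.7]
gripper_width: 0.152
grasp_force: 60.1
```

```bash
python3 - <<'E'
from station import env
from h import *
import pickle
o=env.observe();print(o['time'],o['moment'])
for n in('wrist','top','side'):
    c=env.calibration(n);I=env.camera(n);cv2.imwrite(f'pics/s_{n}.png',I);pickle.dump(c,open(f's_{n}.pkl','wb'))
I=cv2.imread('pics/s_top.png')[240:315,385:520];J=cv2.imread('pics/s_side.png')[150:240,335:425]
z=np.zeros((480,800,3),np.uint8);z[:,:]=0
z[:480,:520]=cv2.resize(cv2.imread('pics/s_wrist.png')[:,60:580],(520,480));z[:150,525:795]=cv2.resize(I,(270,150));z[160:430,525:795]=cv2.resize(J,(270,270));cv2.imwrite('pics/s.png',z)
E
```

```text
7.5 [-0.48506925 -0.04639708  0.04210674]
```

View pics/s.png

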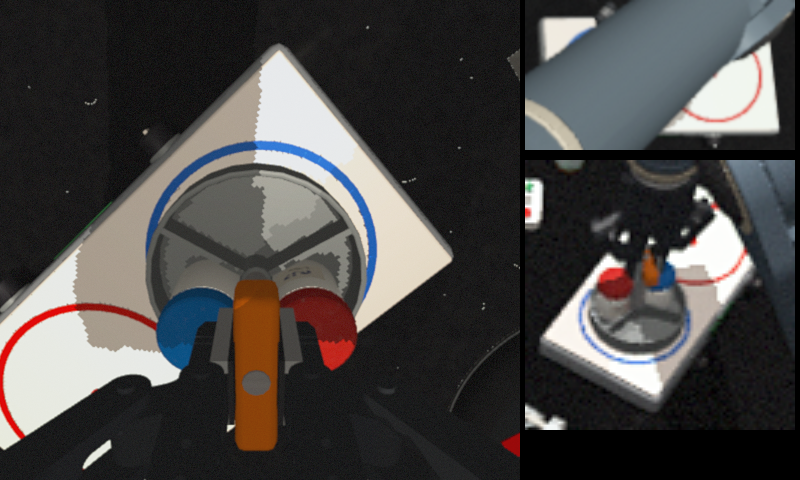

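The wrist crop shows the carrier almost concentric with the blue ring, with both pots standing. The side crop agrees, and the arm hides the carrier in the top view. Next I'll measure the offset by fitting the base outline.

```bash
cat >fit.py <<'E'
from station import env
from h import *
import pickle
from scipy.optimize import minimize
def proj(c,P):
    T=np.linalg.inv(np.array(c['world_from_camera']));q=P@T[:3,:3].T+T[:3,3];return np.float32(q[:,0]/q[:,2]*c['fx']+c['cx']),np.float32(q[:,1]/q[:,2]*c['fy']+c['cy'])
def samp(I,c,x,y,z,r,th):
    P=np.c_[x+r*np.cos(th),y+r*np.sin(th),np.full_like(th,z)];u,v=proj(c,P);return cv2.remap(I,u[None],v[None],cv2.INTER_LINEAR)[0].astype(float)
def run(pre,n,a0,span):
    c=pickle.load(open(pre+f'{n}.pkl','rb'));I=cv2.imread(f'pics/{pre}{n}.png');G=I.min(2)
    th=np.linspace(a0-span,a0+span,80)
    # ring: blue saturation
    S=cv2.cvtColor(I,cv2.COLOR_BGR2HSV);B=cv2.inRange(S,np.array([95,110,40]),np.array([130,255,255]))
    g=np.arange(-.012,.0121,.0005);best=[]
    for f in('ring','carrier'):
        s={}
        for dx in g:
            for dy in g:
                x,y=.510+dx,-.2745+dy
                if f=='ring': s[x,y]=samp(B,c,x,y,.0405,.061,th).mean()+samp(B,c,x,y,.0405,.0595,th).mean()
                else: s[x,y]=np.median(np.clip(samp(G,c,x,y,.0405,.0555,th)-samp(G,c,x,y,.0405,.0525,th),0,60))+np.mean(np.clip(samp(G,c,x,y,.0405,.0555,th)-samp(G,c,x,y,.0405,.0525,th),-20,60))
        k=sorted(s,key=s.get)[-12:];print(n,f,np.mean(k,0).round(4),np.std(k,0).round(4),round(max(s.values()),1))
run('s_','wrist',2.49,1.2)
run('s_','side',2.7,1.2)
E
python3 fit.py
```

```text
wrist ring [ 0.511  -0.2752] [0.0004 0.0006] 510.0
wrist carrier [ 0.5111 -0.2783] [0.0004 0.0006] 117.8
side ring [ 0.5115 -0.2762] [0.0004 0.0006] 287.3
side carrier [ 0.5126 -0.2795] [0.0004 0.0007] 108.9
```

To row units: 0.0015 m / 0.2 = 0.0075, 0.001 m / 0.2 = 0.005.

Request:
{"fn": "step_hand", "kwargs": {
  "segments": "0.0075,0.0075,0,0,0 | 0.005,0.005,0,0,0 | 0,0,0,0,0 | 0,0,0,0,0 | 0,0,0,0,0 | 0,0,0,0,0"
}}

```text
time: 8.25
tool_pos: [0.5092, -0.2751, 0.1317]
ee_rot: [1.005, 2.975, -0.0]
wrist_force: [0.9, -4.4, 6.8]
gripper_width: 0.149
grasp_force: 59.9
```

```bash
python3 - <<'E'
from station import env
from h import *
import pickle
for n in('wrist','side'):
    c=env.calibration(n);I=env.camera(n);cv2.imwrite(f'pics/s_{n}.png',I);pickle.dump(c,open(f's_{n}.pkl','wb'))
import fit
E
```

```text
wrist ring [ 0.511  -0.2752] [0.0004 0.0006] 510.0
wrist carrier [ 0.51   -0.2759] [0.0004 0.0006] 118.6
side ring [ 0.5115 -0.2762] [0.0004 0.0006] 287.3
side carrier [ 0.512  -0.2775] [0.0004 0.0007] 108.5
```

Request:
{"fn": "step_hand", "kwargs": {
  "segments": "0,0,0,0,0 | 0,0,0,0,0 | 0,0,0,0,0 | 0,0,0,0,0 | 0,0,0,0,0 | 0,0,0,0,0 | 0,0,0,0,0 | 0,0,0,0,0"
}}

```text
time: 9.15
tool_pos: [0.5092, -0.2752, 0.1317]
ee_rot: [1.005, 2.975, -0.0]
wrist_force: [1.7, -3.2, 5.8]
gripper_width: 0.155
grasp_force: 59.9
```

Request:
{"fn": "step_hand", "kwargs": {
  "segments": "0,0,-0.005,0,0 | 0,0,-0.01,0,0 | 0,0,-0.02,0,0 | 0,0,-0.035,0,0 | 0,0,-0.05,0,0 | 0,0,-0.06,0,0 | 0,0,-0.06,0,0 | 0,0,-0.06,0,0"
}}

```text
time: 9.95
tool_pos: [0.5089, -0.2755, 0.1927]
ee_rot: [1.006, 2.975, 0.0]
wrist_force: [-0.0, 0.7, -3.5]
gripper_width: 0.155
grasp_force: 58.5
```

Request:
{"fn": "step_hand", "kwargs": {
  "segments": "0,0,-0.06,0,0 | 0,0,-0.055,0,0 | 0,0,-0.045,0,0 | 0,0,-0.03,0,0 | 0,0,-0.015,0,0 | 0,0,-0.005,0,0 | 0,0,0,0,0 | 0,0,0,0,0"
}}

```text
time: 10.75
tool_pos: [0.5086, -0.2752, 0.2328]
ee_rot: [-1.005, -2.975, -0.0]
wrist_force: [0.5, 0.3, -4.6]
gripper_width: 0.156
grasp_force: 58.5
```

Request:
{"fn": "step_hand", "kwargs": {
  "segments": "0,0,0,0,0 | 0,0,0,0,0 | 0,0,0,0,0 | 0,0,0,0,0 | 0,0,0,0,0"
}}

```text
time: 11.25
tool_pos: [0.5088, -0.2754, 0.2332]
ee_rot: [-1.006, -2.976, -0.0]
wrist_force: [0.2, 0.1, -3.5]
gripper_width: 0.149
grasp_force: 58.5
```

```bash
python3 - <<'E'
from station import env
import cv2,numpy as np
z=np.zeros((480,800,3),np.uint8);z[:,:520]=env.camera('wrist')[:,60:580];z[:330,525:795]=cv2.resize(env.camera('side')[130:240,335:425],(270,330));cv2.imwrite('pics/l.png',z);print(env.observe()['moment'],env.observe()['dq'])
E
```

```text
[ 0.02356323  0.0489046  -0.01458396] [-0.00111472 -0.00018099 -0.00063625  0.00081951  0.00116985 -0.00150786
 -0.01036258]
```

View pics/l.png

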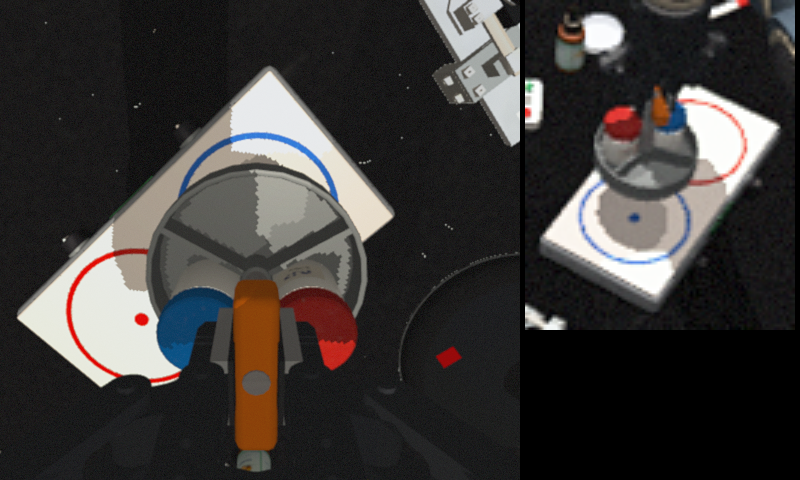

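The carrier hangs level over the blue ring with both pots in it. Seen from the wrist, it sits in the gripper exactly as it did before the lift. I'll hand the job in.

```bash
python3 -c "
from station import env
print(env.hand_in())"
```

```text
the job is handed in; nothing more can be done
None
```

I slid the carrier to the blue ring without lifting it, centred it to about 1 mm and let it rest. I then raised it straight up about 10 cm with both pots standing, and handed the job in at about 11.4 s with it held level and steady.

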